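# Update the flip tags on the sample-chip rack

## Robot

A 6-joint arm with a two-finger parallel gripper is mounted at the origin on the work surface. World frame = base frame: x ahead of the robot, y to its left, z up, the work surface at z = 0. Lengths are in m, angles in degrees, forces in N, time in s.
With the tool pointing down it reaches from about 0.2 to 0.875 m from the base axis. Payload 3.4 kg.
Tool frame: the origin (TCP) lies at the very end of the fingers, on their centre line; the grasp point (between the pads) lies 19 mm behind it; z points along the fingers, y is the direction in which the jaws open and shut (so a half turn about z gives the same grasp; the last joint's range is limited). The gripper opens to 94 mm and grips with 3 to 60 N. Pads are 16 mm wide; open, the fingers measure 119 mm over their backs; the gripper's body (75 mm by 177 mm) begins 78 mm behind the grasp point.
Start: joints at [-77.177, 15.808, 86.224, -0, 77.962, -6.933], TCP at [0.194, -0.541, 0.205] pointing down, gripper open.
Joint ranges: [-165.64, 165.64], [-43.16, 119.46], [12.63, 154.43], [-67.54, 247.53], [6.08, 155.33], [-154.97, 154.97]. Speed limits (degrees/s): [147.25, 147.25, 180, 180, 180, 180].

## Interface

Orientations are given as a 3x3 rotation matrix whose columns are the frame's x, y, z axes.
In Python, from station import env, vision, spotter gives the robot as it stands.
- The arm moves only by the tool step_arm, never from a script. Its arguments are lists of equal length, an entry for each row: "delta_pos": the shift along the tool's x, y, z in cm, a list of three; "spin": the turn about the tool's z in degrees; "fingers": the finger opening in cm, from 0 to 9.4. A call has exactly 8 rows; each row shifts and turns the pose as measured when the row begins, along the tool's axes as they then stand; what a row does not reach is not made up. A row lasts 1/10 s, in which the tool goes at most 50 mm and 8.59 degrees, less where a joint would pass 70% of its speed; a pose out of reach is approached as far as the arm can. A call is refused whole if a number of a shift passes 5 or a number of a turn 8.59, either way. A call with a gripper value outside its range is refused whole. The fingers move at their own pace and stop on an object; "force" is the grip in N (left out, the last holds). Time passes only in rows, so rows that do not move let the fingers close, or fill a call up. It gives the time, the measured TCP pose, the force and the opening at its end, in the units of the state.
- env.get_obs(): the state, without advancing time (a new reading comes with each control period).
- vision.get_image(name): name is "scene" or "side" or "wrist"; returns (picture, depth): 400x640x3 uint8, red, green, blue; 400x640 float32, m along the optical axis (not along the pixel's ray), 0 where there is no reading.
- vision.get_calibration(name): a dict with "K" (3x3 intrinsics, pixels), "k1" (the pictures are not rectified: a ray, as slopes to the right and down, at radius r is drawn at 1 + k1 r^2 times it, then the intrinsics apply), "R" (3x3) and "t" (3): a world point X has camera coordinates R X + t; the wrist camera has in their place "mount" (4x4, takes a point from camera to tool coordinates, whose origin is the TCP and whose axes are the flange's). Camera axes: x right, y down, z forward; pixel columns grow to the right and rows downward; lengths in m; the calibration is good to about 2 mm. A picture is of the moment at which its call begins: read the wrist's pose just before it. get_calibration takes no time and is no camera call.
- env.job_done(): hands the job in, once; it reports no verdict.
Trained networks look in the newest picture that a camera, given by its name, has taken for a name from the list of things; names that differ only in an ending like _2 or _b are one class to them, and where a whole thing is asked for, a point or a joint stands for the part that bears it (a point fixed in the world has none). Each returns a list of dicts, best first, with "p" (0 to 1); they miss things now and then, are a little off and sometimes report something else, mostly with a low value. They report only what shows in the picture. A call takes as long as a camera call.
- spotter.silhouettes(camera, target): "region" (400x640 bool, what is visible of it) and "pixel" ([column, row] in pixels, amid what is visible of it).
The state is a dict: "clock": time; "q": joint angles; "dq": joint speeds; "joint_torque": joint torques, N m; "eef_pos": TCP position; "orientation": TCP orientation; "contact_force": force on the tool from outside, world axes, zero at the start; "wrist_torque": the same for the moment, N m; "gripper_width": opening from 0.0 (shut) to 1.0 (fully open).
Only numpy, scipy, OpenCV 4.12 (cv2) and the standard library are available. Lean on these libraries where they do the work, as an engineer would, in place of code of your own. Each camera call takes 0.05 s, during which the arm holds its last target.

## Task

The bins of laminate sample chips have been restocked and the flip tags on the board in front of them are out of date: push over, lightly with a fingertip, each tag that is wrong, so that the tag in front of every full bin lies back towards its bin (solid disc up) and the tag of every bin that is not full lies forward towards the robot (open ring up). Do not grip or pick up anything, and leave the bins and the other things on the desk where they are.

Things in the scene. Friction and masses are not known exactly. Their poses are not given: they have to be found in the camera images.
- rack: plywood rack fixed to the desk, 466 mm long: base with five bays at 90 mm pitch, a bin in each (undersides 18 mm above the desk), and along its robot side an upright board with five flip tags, one in front of each bay. Origin: on the desk under the middle of the tags' pivot line; x points from the tags to the bins (bin centres at x = 120 mm), y along the row, z up
- holder_1: aluminium clip, 74 mm along y, on the board's top edge, carrying flip tag 1. Origin: middle of the tag's horizontal pivot pin, 100 mm above the desk; x points to the bin behind it, y along the pin and the row, z up. The clip reaches no more than 20 mm above the pin. Its tag belongs to the bin straight behind it (same place along the row within 10 mm)
- tag_1 (a joint): lean of the tag, rad: 0 upright, +0.60 lying back on its rest towards its bin (solid black disc up: full), -0.60 forward on its rest towards the robot (open black ring up: not full). Hinged at its lower edge on the pin, turns easily; pushed level at its free edge it swings up, and past upright falls gently onto the other rest and stays
- tag_1_edge (a point): middle of the tag's free edge, moving with it: 72 mm from the pin; at rest 59 mm higher than the pin and 41 mm to its front or back. The tag is a white laminate plate 58 mm wide (along y), 4 mm thick, 25 g
- holder_2: aluminium clip, 74 mm along y, on the board's top edge, carrying flip tag 2. Origin: middle of the tag's horizontal pivot pin, 100 mm above the desk; x points to the bin behind it, y along the pin and the row, z up. The clip reaches no more than 20 mm above the pin. Its tag belongs to the bin straight behind it (same place along the row within 10 mm)
- tag_2 (a joint): lean of the tag, rad: 0 upright, +0.60 lying back on its rest towards its bin (solid black disc up: full), -0.60 forward on its rest towards the robot (open black ring up: not full). Hinged at its lower edge on the pin, turns easily; pushed level at its free edge it swings up, and past upright falls gently onto the other rest and stays
- tag_2_edge (a point): middle of the tag's free edge, moving with it: 72 mm from the pin; at rest 59 mm higher than the pin and 41 mm to its front or back. The tag is a white laminate plate 58 mm wide (along y), 4 mm thick, 25 g
- holder_3: aluminium clip, 74 mm along y, on the board's top edge, carrying flip tag 3. Origin: middle of the tag's horizontal pivot pin, 100 mm above the desk; x points to the bin behind it, y along the pin and the row, z up. The clip reaches no more than 20 mm above the pin. Its tag belongs to the bin straight behind it (same place along the row within 10 mm)
- tag_3 (a joint): lean of the tag, rad: 0 upright, +0.60 lying back on its rest towards its bin (solid black disc up: full), -0.60 forward on its rest towards the robot (open black ring up: not full). Hinged at its lower edge on the pin, turns easily; pushed level at its free edge it swings up, and past upright falls gently onto the other rest and stays
- tag_3_edge (a point): middle of the tag's free edge, moving with it: 72 mm from the pin; at rest 59 mm higher than the pin and 41 mm to its front or back. The tag is a white laminate plate 58 mm wide (along y), 4 mm thick, 25 g
- holder_4: aluminium clip, 74 mm along y, on the board's top edge, carrying flip tag 4. Origin: middle of the tag's horizontal pivot pin, 100 mm above the desk; x points to the bin behind it, y along the pin and the row, z up. The clip reaches no more than 20 mm above the pin. Its tag belongs to the bin straight behind it (same place along the row within 10 mm)
- tag_4 (a joint): lean of the tag, rad: 0 upright, +0.60 lying back on its rest towards its bin (solid black disc up: full), -0.60 forward on its rest towards the robot (open black ring up: not full). Hinged at its lower edge on the pin, turns easily; pushed level at its free edge it swings up, and past upright falls gently onto the other rest and stays
- tag_4_edge (a point): middle of the tag's free edge, moving with it: 72 mm from the pin; at rest 59 mm higher than the pin and 41 mm to its front or back. The tag is a white laminate plate 58 mm wide (along y), 4 mm thick, 25 g
- holder_5: aluminium clip, 74 mm along y, on the board's top edge, carrying flip tag 5. Origin: middle of the tag's horizontal pivot pin, 100 mm above the desk; x points to the bin behind it, y along the pin and the row, z up. The clip reaches no more than 20 mm above the pin. Its tag belongs to the bin straight behind it (same place along the row within 10 mm)
- tag_5 (a joint): lean of the tag, rad: 0 upright, +0.60 lying back on its rest towards its bin (solid black disc up: full), -0.60 forward on its rest towards the robot (open black ring up: not full). Hinged at its lower edge on the pin, turns easily; pushed level at its free edge it swings up, and past upright falls gently onto the other rest and stays
- tag_5_edge (a point): middle of the tag's free edge, moving with it: 72 mm from the pin; at rest 59 mm higher than the pin and 41 mm to its front or back. The tag is a white laminate plate 58 mm wide (along y), 4 mm thick, 25 g
- bin_a: grey open plastic bin, 108 mm (x) by 78 mm (y) by 58 mm high, loose in its bay; origin at the centre of its underside. Full: packed from end to end with laminate sample chips standing on edge, up to 68 mm above its underside
- bin_b: grey open plastic bin, 108 mm (x) by 78 mm (y) by 58 mm high, loose in its bay; origin at the centre of its underside. Full: packed from end to end with laminate sample chips standing on edge, up to 68 mm above its underside
- bin_c: grey open plastic bin, 108 mm (x) by 78 mm (y) by 58 mm high, loose in its bay; origin at the centre of its underside. Full: packed from end to end with laminate sample chips standing on edge, up to 68 mm above its underside
- bin_d: grey open plastic bin, 108 mm (x) by 78 mm (y) by 58 mm high, loose in its bay; origin at the centre of its underside. Not full: only three laminate sample chips stand at its far end, up to 67 mm above its underside
- bin_e: grey open plastic bin, 108 mm (x) by 78 mm (y) by 58 mm high, loose in its bay; origin at the centre of its underside. Empty
- bottle: blue drinks bottle, 68 mm across, 200 mm tall, standing loose left of the rack; origin at the centre of its underside; to be left alone
- pen_pot: white ceramic pot with pens, 76 mm across, 146 mm tall over the pens, standing loose right of the rack; origin at the centre of its underside; to be left alone
- calculator: black desk calculator, 150 by 105 mm, 25 mm high, lying loose on the desk on the left, nearer the robot than the rack; origin at the centre of its underside; to be left alone

How it is judged (in metres and radians):
At the end, for the whole second after the job is handed in: Each tag whose bin (the one straight behind it) is full leans back towards the bin by at least 0.5 rad from upright, each other tag leans forward by at least 0.5 rad; every bin is within 20 mm and the bottle, pen pot and calculator within 30 mm of where they began ((y of bin_a in the frame of holder_1 below -0.045 m or y of bin_a in the frame of holder_1 above 0.045 m or value of joint tag_1 above 0.5 rad) and (y of bin_a in the frame of holder_2 below -0.045 m or y of bin_a in the frame of holder_2 above 0.045 m or value of joint tag_2 above 0.5 rad) and (y of bin_a in the frame of holder_3 below -0.045 m or y of bin_a in the frame of holder_3 above 0.045 m or value of joint tag_3 above 0.5 rad) and (y of bin_a in the frame of holder_4 below -0.045 m or y of bin_a in the frame of holder_4 above 0.045 m or value of joint tag_4 above 0.5 rad) and (y of bin_a in the frame of holder_5 below -0.045 m or y of bin_a in the frame of holder_5 above 0.045 m or value of joint tag_5 above 0.5 rad) and (y of bin_b in the frame of holder_1 below -0.045 m or y of bin_b in the frame of holder_1 above 0.045 m or value of joint tag_1 above 0.5 rad) and (y of bin_b in the frame of holder_2 below -0.045 m or y of bin_b in the frame of holder_2 above 0.045 m or value of joint tag_2 above 0.5 rad) and (y of bin_b in the frame of holder_3 below -0.045 m or y of bin_b in the frame of holder_3 above 0.045 m or value of joint tag_3 above 0.5 rad) and (y of bin_b in the frame of holder_4 below -0.045 m or y of bin_b in the frame of holder_4 above 0.045 m or value of joint tag_4 above 0.5 rad) and (y of bin_b in the frame of holder_5 below -0.045 m or y of bin_b in the frame of holder_5 above 0.045 m or value of joint tag_5 above 0.5 rad) and (y of bin_c in the frame of holder_1 below -0.045 m or y of bin_c in the frame of holder_1 above 0.045 m or value of joint tag_1 above 0.5 rad) and (y of bin_c in the frame of holder_2 below -0.045 m or y of bin_c in the frame of holder_2 above 0.045 m or value of joint tag_2 above 0.5 rad) and (y of bin_c in the frame of holder_3 below -0.045 m or y of bin_c in the frame of holder_3 above 0.045 m or value of joint tag_3 above 0.5 rad) and (y of bin_c in the frame of holder_4 below -0.045 m or y of bin_c in the frame of holder_4 above 0.045 m or value of joint tag_4 above 0.5 rad) and (y of bin_c in the frame of holder_5 below -0.045 m or y of bin_c in the frame of holder_5 above 0.045 m or value of joint tag_5 above 0.5 rad) and (y of bin_d in the frame of holder_1 below -0.045 m or y of bin_d in the frame of holder_1 above 0.045 m or value of joint tag_1 below -0.5 rad) and (y of bin_d in the frame of holder_2 below -0.045 m or y of bin_d in the frame of holder_2 above 0.045 m or value of joint tag_2 below -0.5 rad) and (y of bin_d in the frame of holder_3 below -0.045 m or y of bin_d in the frame of holder_3 above 0.045 m or value of joint tag_3 below -0.5 rad) and (y of bin_d in the frame of holder_4 below -0.045 m or y of bin_d in the frame of holder_4 above 0.045 m or value of joint tag_4 below -0.5 rad) and (y of bin_d in the frame of holder_5 below -0.045 m or y of bin_d in the frame of holder_5 above 0.045 m or value of joint tag_5 below -0.5 rad) and (y of bin_e in the frame of holder_1 below -0.045 m or y of bin_e in the frame of holder_1 above 0.045 m or value of joint tag_1 below -0.5 rad) and (y of bin_e in the frame of holder_2 below -0.045 m or y of bin_e in the frame of holder_2 above 0.045 m or value of joint tag_2 below -0.5 rad) and (y of bin_e in the frame of holder_3 below -0.045 m or y of bin_e in the frame of holder_3 above 0.045 m or value of joint tag_3 below -0.5 rad) and (y of bin_e in the frame of holder_4 below -0.045 m or y of bin_e in the frame of holder_4 above 0.045 m or value of joint tag_4 below -0.5 rad) and (y of bin_e in the frame of holder_5 below -0.045 m or y of bin_e in the frame of holder_5 above 0.045 m or value of joint tag_5 below -0.5 rad) and distance of each of bin_a, bin_b, bin_c, bin_d, bin_e from where it was at the start of the episode below 0.02 m and distance of each of bottle, pen_pot, calculator from where it was at the start of the episode below 0.03 m); the robot touches nothing.
It fails at once if a bin is lifted, or shoved more than 20 mm (distance of any of bin_a, bin_b, bin_c, bin_d, bin_e from where it was at the start of the episode above 0.02 m).
It fails at once if a tag or its clip is gripped, or pushed harder than 15 N: the tags are only nudged over (contact force between the fingers and holder_1 above 15 N or contact force between the fingers and holder_2 above 15 N or contact force between the fingers and holder_3 above 15 N or contact force between the fingers and holder_4 above 15 N or contact force between the fingers and holder_5 above 15 N).
It fails at once if a bin, the bottle, the pen pot or the calculator is gripped or pressed with over 15 N (contact force between the fingers and bin_a above 15 N or contact force between the fingers and bin_b above 15 N or contact force between the fingers and bin_c above 15 N or contact force between the fingers and bin_d above 15 N or contact force between the fingers and bin_e above 15 N or contact force between the fingers and bottle above 15 N or contact force between the fingers and pen_pot above 15 N or contact force between the fingers and calculator above 15 N).
It fails at once if the bottle, the pen pot or the calculator is moved more than 30 mm, or lifted (distance of any of bottle, pen_pot, calculator from where it was at the start of the episode above 0.03 m).
It also fails if it takes over 59 s, if anything falls off the work surface, if the arm or the gripper's body presses on something with over 40 N, if the wrist force passes 120 N, or if a joint passes its speed limit or range.

## Working session

There is one attempt and no reset: what is moved stays moved. The work goes in short steps, Python scripts to look and compute and a tool call to move; the robot and the scene stay as the last step left them, time stands still between calls to the robot, and variables do not carry over. Pictures are saved under pics/ and viewed, and the job is handed in when it is done.

Besides the shell and the picture viewer there is one more tool, called after "Call:" as a command line: name --pt "numbers of a row" for each row, then --argument value for the rest. step_arm: Moves the arm, as the interface text tells. Its arguments: {"type":"object","properties":{"delta_pos":{"type":"array"},"spin":{"type":"array"},"fingers":{"type":"array"},"force":{"type":"number"}},"required":["delta_pos","spin","fingers"]}

```bash
mkdir -p pics; ls; python3 - <<'E'
from station import env, vision, spotter
import cv2
o=env.get_obs();print(o)
for n in ["scene","side"]:
    p,d=vision.get_image(n);cv2.imwrite(f"pics/{n}0.png",p[...,::-1])
    c=vision.get_calibration(n);print(n,c)
print(vision.get_calibration("wrist"))
E
```

```text
pics
{'clock': 0.0, 'q': array([-7.71785862e+01,  1.58473614e+01,  8.62928901e+01,  3.61731181e-05,
        7.79604349e+01, -6.93404124e+00]), 'dq': array([-0.00569945, -0.00913803, -0.04923275, -0.06529115, -0.12381586,
       -0.00455617]), 'joint_torque': array([-9.06754340e-04, -4.04587269e+01, -2.37230837e+01,  7.00112432e-02,
        3.47327488e-02, -1.24473868e-04]), 'eef_pos': array([ 0.19421563, -0.54063054,  0.20462353]), 'orientation': array([[ 9.41143925e-01,  3.38005860e-01, -3.89367544e-04],
       [ 3.38006018e-01, -9.41142389e-01,  1.71363014e-03],
       [ 2.12766729e-04, -1.74438117e-03, -9.99998456e-01]]), 'contact_force': array([-0.04701026, -0.70360932, -0.82356736]), 'wrist_torque': array([-0.00733009, -0.04330399, -0.01961739]), 'gripper_width': 1.0004498820080856}
scene {'K': array([[386.74220082,   0.        , 318.42922859],
       [  0.        , 386.74220082, 203.38350636],
       [  0.        ,   0.        ,   1.        ]]), 'k1': 0.018650723602655035, 'R': array([[ 0.55903864,  0.82912806,  0.00473992],
       [ 0.71548101, -0.4795076 , -0.50809388],
     
[... 334 characters left out ...]
1610713],
       [-0.10064314, -0.69578692, -0.71116209],
       [ 0.12445595,  0.70037252, -0.70284354]]), 't': array([-0.48975686,  0.15391355,  1.53411637])}
{'K': array([[360.66018096,   0.        , 323.68543525],
       [  0.        , 360.66018096, 197.87880211],
       [  0.        ,   0.        ,   1.        ]]), 'k1': 0.014037647900785271, 'mount': array([[ 7.43976179e-05, -9.65332175e-01, -2.61024494e-01,
         7.63627652e-02],
       [ 9.99999957e-01,  1.45493731e-04, -2.53049681e-04,
         1.10006561e-03],
       [ 2.82254426e-04, -2.61024464e-01,  9.65332145e-01,
        -1.80151595e-01],
       [ 0.00000000e+00,  0.00000000e+00,  0.00000000e+00,
         1.00000000e+00]])}
```

View pics/scene0.png

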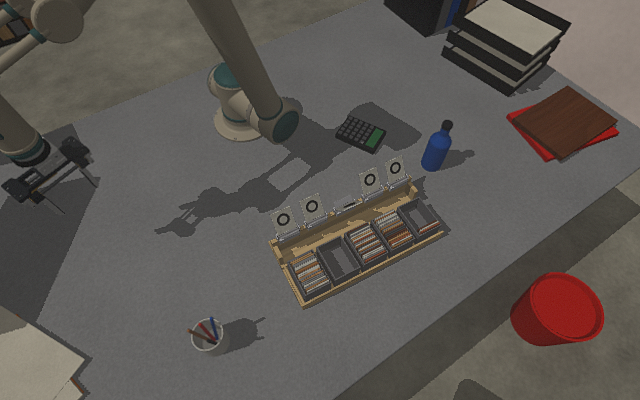

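View pics/side0.png

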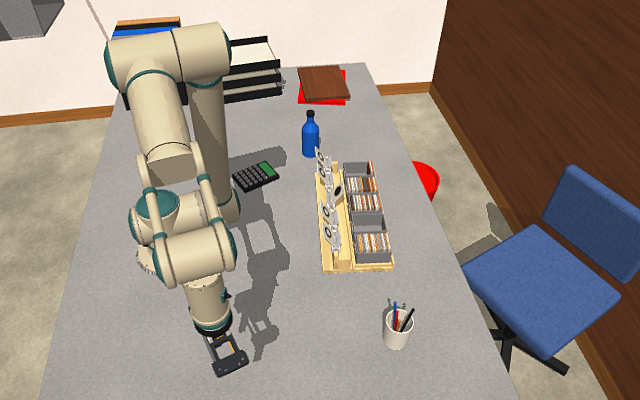

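The rings on tags 1, 2, 4 and 5 (from the pen-pot end) show in the scene view at about (283,219), (312,206), (370,180) and (395,168). The middle tag lies back. Next I'll zoom in and measure.

```bash
cat > h.py <<'E'
import numpy as np,cv2
from station import env,vision,spotter
def back(cal,d,px,X=None):
    K,k1=cal["K"],cal["k1"]
    u=(px[:,0]-K[0,2])/K[0,0];v=(px[:,1]-K[1,2])/K[1,1]
    x,y=u.copy(),v.copy()
    for _ in range(8):
        s=1+k1*(x*x+y*y);x,y=u/s,v/s
    P=np.c_[x*d,y*d,d]
    return (P-cal["t"])@cal["R"]
def proj(cal,X):
    P=np.atleast_2d(X)@cal["R"].T+cal["t"];x=P[:,0]/P[:,2];y=P[:,1]/P[:,2];s=1+cal["k1"]*(x*x+y*y)
    return np.c_[x*s*cal["K"][0,0]+cal["K"][0,2],y*s*cal["K"][1,1]+cal["K"][1,2]]
E
python3 - <<'E'
from h import *
for n,(a,b,c,e) in {"scene":(250,450,140,320),"side":(300,410,130,290)}.items():
    p,d=vision.get_image(n);cal=vision.get_calibration(n)
    q=cv2.resize(p[c:e,a:b,::-1],None,fx=3.3,fy=3.3,interpolation=cv2.INTER_CUBIC);cv2.imwrite(f"pics/{n}z.png",q);print(q.shape)
    for t in ["tag_1","holder_1","bin_a","bin_d","bin_e","bottle","pen_pot","calculator","rack"]:
        for r in spotter.silhouettes(n,t):
            ys,xs=np.nonzero(r["region"]&(d>0))
            if len(xs)==0: continue
            X=back(cal,d[ys,xs],np.c_[xs,ys].astype(float))
            m=np.median(X,0);print(n,t,round(r["p"],2),np.round(r["pixel"]),len(xs),m.round(3),"top",np.percentile(X[:,2],97).round(3))
E
```

```text
(594, 660, 3)
scene tag_1 0.97 [368. 182.] 463 [0.533 0.147 0.13 ] top 0.159
scene tag_1 0.9 [314. 208.] 504 [ 0.514 -0.038  0.131] top 0.16
scene tag_1 0.82 [394. 170.] 415 [0.541 0.233 0.131] top 0.16
scene tag_1 0.81 [282. 222.] 610 [ 0.504 -0.125  0.126] top 0.16
scene tag_1 0.7 [346. 202.] 144 [0.564 0.047 0.137] top 0.161
scene tag_1 0.6 [437. 147.] 896 [0.541 0.406 0.113] top 0.2
scene holder_1 0.82 [396. 173.] 537 [0.549 0.23  0.121] top 0.159
scene holder_1 0.78 [286. 223.] 682 [ 0.511 -0.127  0.121] top 0.159
scene holder_1 0.78 [371. 186.] 642 [0.539 0.147 0.118] top 0.159
scene holder_1 0.71 [314. 213.] 672 [ 0.521 -0.041  0.121] top 0.159
scene holder_1 0.67 [343. 203.] 335 [0.547 0.044 0.109] top 0.16
scene bin_a 0.86 [310. 275.] 1372 [ 0.655 -0.143  0.082] top 0.087
scene bin_a 0.82 [337. 260.] 1355 [ 0.649 -0.043  0.03 ] top 0.077
scene bin_a 0.68 [394. 232.] 1219 [0.681 0.12  0.082] top 0.088
scene bin_a 0.63 [420. 219.] 1168 [0.678 0.23  0.054] top 0.086
scene bin_a 0.61 [366. 244.] 1299 [0.671 0.033 0.082] top 0.087
scene bin_a 0.23 [312. 206.] 503 [ 0.514 -0.04   
[... 2668 characters left out ...]
 bin_e 0.79 [360. 188.] 567 [0.664 0.117 0.08 ] top 0.087
side bin_e 0.74 [357. 169.] 532 [0.678 0.251 0.058] top 0.084
side bin_e 0.6 [372. 245.] 1035 [ 0.637 -0.162  0.08 ] top 0.088
side bin_e 0.57 [367. 223.] 697 [ 0.654 -0.019  0.053] top 0.078
side bin_e 0.5 [310. 133.] 630 [0.521 0.402 0.103] top 0.197
side bottle 0.73 [310. 135.] 641 [0.521 0.403 0.102] top 0.198
side bottle 0.48 [322. 175.] 140 [0.529 0.142 0.13 ] top 0.158
side pen_pot 0.68 [397. 329.] 1049 [ 0.634 -0.434  0.066] top 0.138
side calculator 0.65 [253. 173.] 895 [0.297 0.288 0.021] top 0.028
side rack 0.84 [342. 244.] 2307 [ 0.567 -0.095  0.019] top 0.072
side rack 0.67 [329. 211.] 167 [ 0.509 -0.043  0.134] top 0.159
```

View pics/scenez.png

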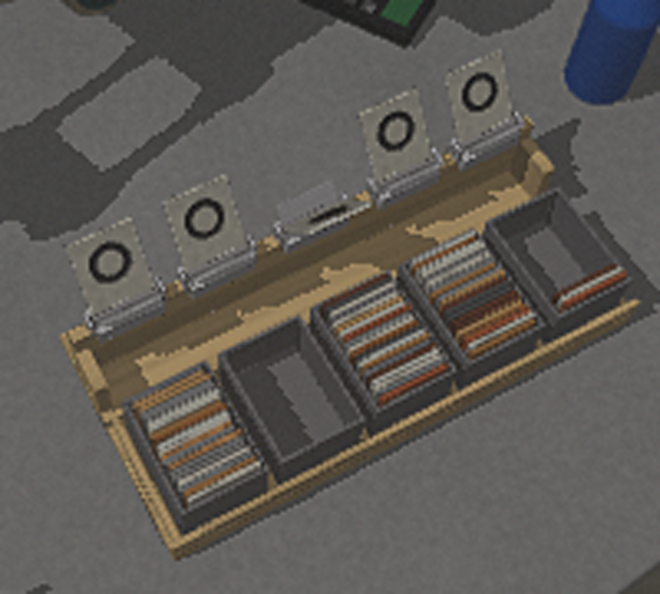

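View pics/sidez.png

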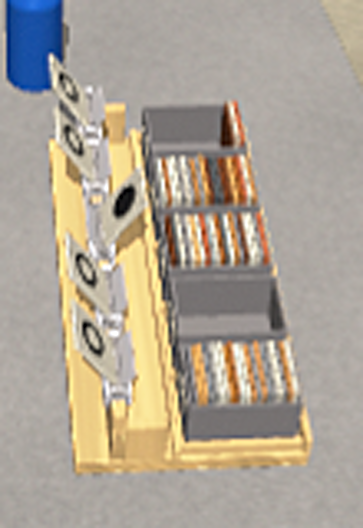

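```bash
python3 - <<'E'
from h import *
n="scene";p,d=vision.get_image(n);cal=vision.get_calibration(n)
pts=[]
for r in spotter.silhouettes(n,"tag_1")[:6]:
    ys,xs=np.nonzero(r["region"]&(d>0)); X=back(cal,d[ys,xs],np.c_[xs,ys].astype(float))
    X=X[(X[:,2]>.09)&(X[:,2]<.165)]
    if r["pixel"][0]>420: continue
    top=X[X[:,2]>.150]
    # plane fit
    c=X.mean(0);nn=np.linalg.svd(X-c)[2][2];nn*=np.sign(nn[2])
    print(r["pixel"],"lean deg",np.degrees(np.arctan2(np.hypot(*nn[:2]),nn[2])).round(1),nn.round(2),"top",top.mean(0).round(4),"x",np.percentile(top[:,0],[2,98]).round(3),"y",np.percentile(top[:,1],[2,98]).round(3))
    if nn[0]>0: pts.append(top.mean(0))
pts=np.array(pts);f=np.polyfit(pts[:,1],pts[:,0],1);print(f,np.degrees(np.arctan(f[0])),pts[:,0]-np.polyval(f,pts[:,1]))
E
```

```text
[393.4, 170.5] lean deg 55.7 [ 0.82 -0.07  0.56] top [0.5248 0.2343 0.1558] x [0.518 0.532] y [0.207 0.26 ]
[280.4, 223.4] lean deg 55.5 [ 0.82 -0.07  0.57] top [ 0.4891 -0.1242  0.1553] x [0.483 0.496] y [-0.152 -0.098]
[315.6, 207.6] lean deg 56.0 [ 0.83 -0.08  0.56] top [ 0.4979 -0.037   0.1562] x [0.493 0.505] y [-0.063 -0.011]
[371.4, 180.5] lean deg 55.3 [ 0.82 -0.07  0.57] top [0.516  0.1475 0.1562] x [0.51  0.522] y [0.121 0.176]
[345.8, 204.1] lean deg 54.3 [-0.81  0.07  0.58] top [0.5801 0.0449 0.1585] x [0.573 0.586] y [0.018 0.073]
[0.0992932  0.50147366] 5.670494400521835 [ 8.45078121e-05 -5.63110673e-05  1.22590337e-04 -1.50787082e-04]
```

Bins from the pen-pot end are full, empty, full, full, three chips. Their tags are forward, forward, back, forward, forward. Tags 1 (y≈-0.124) and 4 (y≈0.147) are therefore wrong, and both need pushing backwards from the robot side. The tag edges are at the expected height (about 0.159), and the row is yawed -5.7°. I'll rotate the tool to line up with it, shut the fingers and approach.

Call:
step_arm --pt "0 0 0" --pt "0 0 0" --pt "0 0 0" --pt "1.8 -4.1 0" --pt "1.8 -4.1 0" --pt "1.8 -4.1 0" --pt "1.8 -4.1 0" --pt "0 0 0" --spin '[8.5,8.5,8.4,0,0,0,0,0]' --fingers '[0,0,0,0,0,0,0,0]'

```text
clock: 2.0
eef_pos: [0.2863, -0.3832, 0.2042]
orientation: [[0.993, -0.117, 0.001], [-0.117, -0.993, -0.0], [0.001, 0.0, -1.0]]
contact_force: [0.6, -0.3, 0.3]
gripper_width: 0.355
```

Call:
step_arm --pt "1.6 -4.0 0" --pt "1.6 -4.0 0" --pt "1.6 -4.0 0" --pt "1.6 -4.0 0" --pt "1.6 -4.0 0" --pt "1.6 -4.0 0" --pt "1.0 -2.0 0" --pt "0 0 0" --spin '[-1,0,0,0,0,0,0,0]' --fingers '[0,0,0,0,0,0,0,0]'

```text
clock: 2.8
eef_pos: [0.4248, -0.1345, 0.2049]
orientation: [[0.995, -0.103, 0.006], [-0.103, -0.995, -0.01], [0.007, 0.01, -1.0]]
contact_force: [0.3, 0.2, 0.1]
gripper_width: 0.007
```

Call:
step_arm --pt "0 -1.7 0" --pt "0 0 2.0" --pt "0 0 2.0" --pt "0 0 1.5" --pt "0 0 0.8" --pt "0 0 0" --pt "0 0 0" --pt "0 0 0" --spin '[0,0,0,0,0,0,0,0]' --fingers '[0,0,0,0,0,0,0,0]'

```text
clock: 3.6
eef_pos: [0.4282, -0.1278, 0.1418]
orientation: [[0.994, -0.106, 0.009], [-0.106, -0.994, -0.019], [0.011, 0.018, -1.0]]
contact_force: [0.1, 0.1, -1.0]
gripper_width: 0.003
```

```bash
python3 - <<'E'
from h import *
print(env.get_obs()["eef_pos"],env.get_obs()["contact_force"])
p,d=vision.get_image("side");cv2.imwrite("pics/s1.png",cv2.resize(p[100:300,240:440,::-1],None,fx=3,fy=3))
E
```

```text
[ 0.42822335 -0.12781964  0.14184274] [ 0.12165647  0.05634917 -1.02653963]
```

View pics/s1.png

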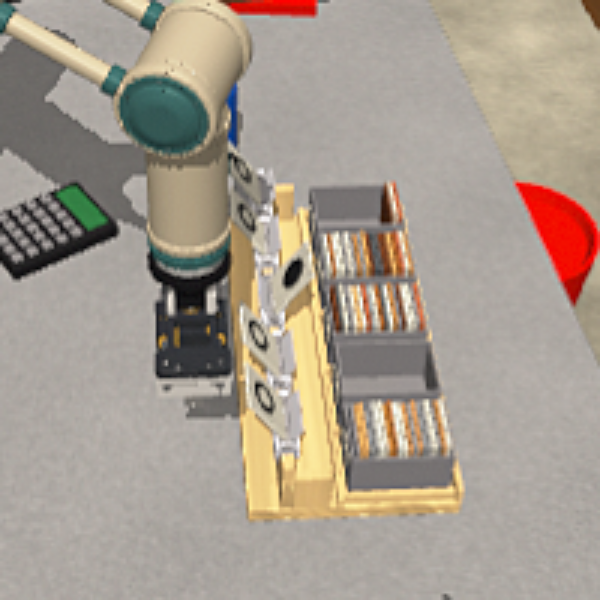

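Call:
step_arm --pt "0 -0.9 0" --pt "2 0 0" --pt "1.5 0 0" --pt "1 0 0" --pt "1 0 0" --pt "1 0 0" --pt "1 0 0" --pt "0 0 0" --spin '[0,0,0,0,0,0,0,0]' --fingers '[0,0,0,0,0,0,0,0]'

```text
clock: 4.45
eef_pos: [0.509, -0.1251, 0.1448]
orientation: [[0.994, -0.105, 0.012], [-0.105, -0.994, -0.02], [0.014, 0.019, -1.0]]
contact_force: [-0.4, 0.6, 0.0]
gripper_width: 0.004
```

Call:
step_arm --pt "0.7 0 0.1" --pt "0.7 0 0.1" --pt "0.6 0 0" --pt "0.4 0 0" --pt "0 0 0" --pt "0 0 0" --pt "0 0 0" --pt "0 0 0" --spin '[0,0,0,0,0,0,0,0]' --fingers '[0,0,0,0,0,0,0,0]'

```text
clock: 5.25
eef_pos: [0.5336, -0.1278, 0.1425]
orientation: [[0.994, -0.106, 0.01], [-0.106, -0.994, -0.019], [0.012, 0.018, -1.0]]
contact_force: [0.5, -0.4, -0.4]
gripper_width: 0.006
```

```bash
python3 - <<'E'
from h import *
print(env.get_obs()["eef_pos"],env.get_obs()["contact_force"])
p,d=vision.get_image("scene");cv2.imwrite("pics/s2.png",cv2.resize(p[140:320,240:450,::-1],None,fx=3,fy=3))
E
```

```text
[ 0.53356384 -0.12778451  0.14251634] [ 0.51003319 -0.37283317 -0.41492864]
```

View pics/s2.png

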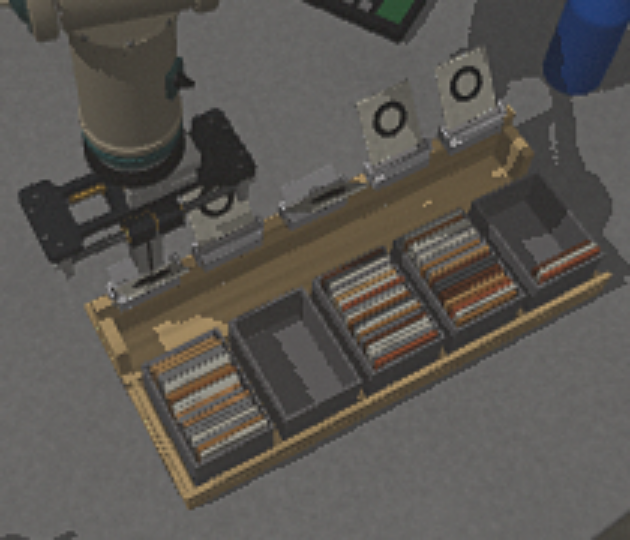

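Tag 1 now lies back at about (148,285) in the crop. I'll retreat and move along to tag 4.

Call:
step_arm --pt "-2 0 0" --pt "-3 0 0" --pt "-4 0 0" --pt "-3 0 0" --pt "0 -4 0" --pt "0 -4 0" --pt "0 -4 0" --pt "0 -3 0" --spin '[0,0,0,0,0,0,0,0]' --fingers '[0,0,0,0,0,0,0,0]'

```text
clock: 6.1
eef_pos: [0.4261, 0.033, 0.1384]
orientation: [[0.993, -0.119, 0.014], [-0.119, -0.993, -0.023], [0.017, 0.021, -1.0]]
contact_force: [1.0, 0.3, 0.2]
gripper_width: 0.005
```

Call:
step_arm --pt "0.4 -3 -0.2" --pt "0.4 -3 -0.1" --pt "0.4 -3 0" --pt "0.2 -2 0" --pt "0 -0.8 0" --pt "0 0 0" --pt "0 0 0" --pt "0 0 0" --spin '[-1,0,0,0,0,0,0,0]' --fingers '[0,0,0,0,0,0,0,0]'

```text
clock: 6.9
eef_pos: [0.4513, 0.1556, 0.1402]
orientation: [[0.995, -0.096, 0.016], [-0.095, -0.995, -0.023], [0.018, 0.022, -1.0]]
contact_force: [-0.6, 0.1, 1.2]
gripper_width: 0.006
```

Call:
step_arm --pt "2 0 -0.2" --pt "1.5 0 0" --pt "1 0 0" --pt "1 0 0" --pt "1 0 0" --pt "1 0 0" --pt "0.7 0 0" --pt "0 0 0" --spin '[0,0,0,0,0,0,0,0]' --fingers '[0,0,0,0,0,0,0,0]'

```text
clock: 7.7
eef_pos: [0.5361, 0.143, 0.1433]
orientation: [[0.995, -0.101, 0.013], [-0.101, -0.995, -0.025], [0.015, 0.023, -1.0]]
contact_force: [-0.8, -0.0, 0.7]
gripper_width: 0.007
```

Now x' is about -19 mm, so 2.2 cm more.

Call:
step_arm --pt "0.7 0 0" --pt "0.7 0 0" --pt "0.6 0 0" --pt "0.3 0 0" --pt "0 0 0" --pt "0 0 0" --pt "0 0 0" --pt "0 0 0" --spin '[0,0,0,0,0,0,0,0]' --fingers '[0,0,0,0,0,0,0,0]'

```text
clock: 8.5
eef_pos: [0.5597, 0.1409, 0.1434]
orientation: [[0.995, -0.1, 0.011], [-0.1, -0.995, -0.025], [0.014, 0.023, -1.0]]
contact_force: [-0.3, 0.9, -0.9]
gripper_width: 0.006
```

Call:
step_arm --pt "-2 0 0" --pt "-3 0 0" --pt "-4 0 0" --pt "-4 0 0" --pt "-4 0 0" --pt "0 0 -4" --pt "0 0 -4" --pt "0 0 0" --spin '[0,0,0,0,0,0,0,0]' --fingers '[0,0,0,0,0,0,0,0]'

```text
clock: 9.3
eef_pos: [0.3708, 0.1573, 0.2151]
orientation: [[0.995, -0.1, -0.009], [-0.1, -0.995, -0.029], [-0.006, 0.03, -1.0]]
contact_force: [-0.2, 0.3, 0.5]
gripper_width: 0.005
```

```bash
python3 - <<'E'
from h import *
for n in ["scene","side"]:
    p,d=vision.get_image(n);cal=vision.get_calibration(n)
    cv2.imwrite(f"pics/end_{n}.png",p[...,::-1])
    if n=="scene": cv2.imwrite("pics/endz.png",cv2.resize(p[140:320,240:450,::-1],None,fx=3,fy=3))
    for t in ["tag_1","bin_a","bottle","pen_pot","calculator"]:
        for r in spotter.silhouettes(n,t):
            ys,xs=np.nonzero(r["region"]&(d>0))
            if len(xs)<20: continue
            X=back(cal,d[ys,xs],np.c_[xs,ys].astype(float))
            nn=np.linalg.svd(X-X.mean(0),full_matrices=False)[2][2];nn*=np.sign(nn[2])
            print(n,t,round(r["p"],2),np.median(X,0).round(3),nn.round(2) if t=="tag_1" else "")
E
```

```text
scene tag_1 0.89 [ 0.515 -0.04   0.131] [ 0.82 -0.08  0.57]
scene tag_1 0.68 [0.541 0.234 0.129] [0.7  0.7  0.13]
scene tag_1 0.65 [0.569 0.009 0.022] [ 0.06 -0.01  1.  ]
scene tag_1 0.58 [0.564 0.047 0.136] [-0.82  0.11  0.56]
scene tag_1 0.47 [0.576 0.137 0.142] [-0.82  0.08  0.57]
scene tag_1 0.32 [0.67  0.033 0.082] [ 0.12 -0.23  0.97]
scene bin_a 0.84 [ 0.654 -0.143  0.082] 
scene bin_a 0.8 [ 0.649 -0.044  0.029] 
scene bin_a 0.75 [0.672 0.031 0.082] 
scene bin_a 0.69 [0.681 0.12  0.083] 
scene bin_a 0.61 [0.679 0.229 0.053] 
scene bin_a 0.58 [0.556 0.143 0.106] 
scene bottle 0.75 [0.54  0.408 0.11 ] 
scene pen_pot 0.89 [ 0.639 -0.428  0.061] 
scene calculator 0.62 [0.312 0.297 0.023] 
scene calculator 0.35 [ 0.64  -0.428  0.06 ] 
side tag_1 0.77 [0.558 0.047 0.127] [-0.79  0.46  0.41]
side tag_1 0.66 [0.537 0.229 0.131] [0.85 0.16 0.5 ]
side tag_1 0.61 [0.568 0.137 0.133] [-0.82  0.09  0.56]
side tag_1 0.5 [ 0.54  -0.133  0.13 ] [-0.81  0.11  0.57]
side tag_1 0.44 [ 0.512 -0.044  0.128] [0.89 0.21 0.41]
side bin_a 0.93 [0.65  0.028 0.079] 
side bin_a 0.93 [ 0.655 -0.018  0.052] 
side bin_a 0.89 [ 0.636 -0.161  0.079] 
side bin_a 0.68 [0.679 0.252 0.058] 
side bottle 0.69 [0.522 0.404 0.101] 
side pen_pot 0.94 [ 0.635 -0.435  0.066] 
side pen_pot 0.72 [ 0.542 -0.131  0.134] 
side pen_pot 0.33 [0.558 0.045 0.13 ] 
side calculator 0.73 [0.296 0.289 0.021]
```

View pics/endz.png

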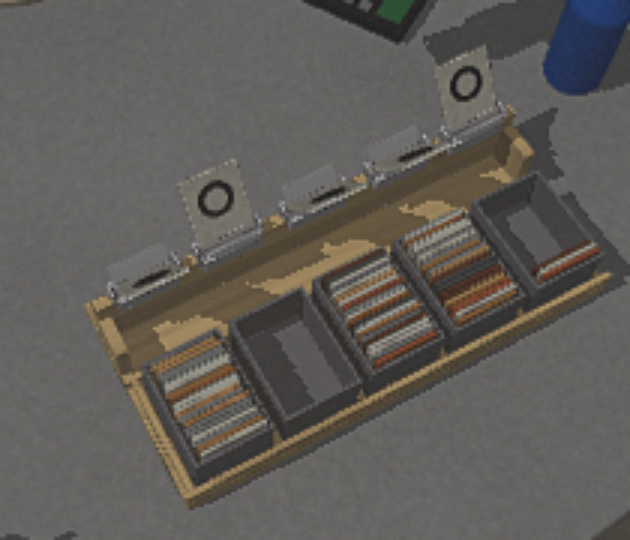

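View pics/end_side.png

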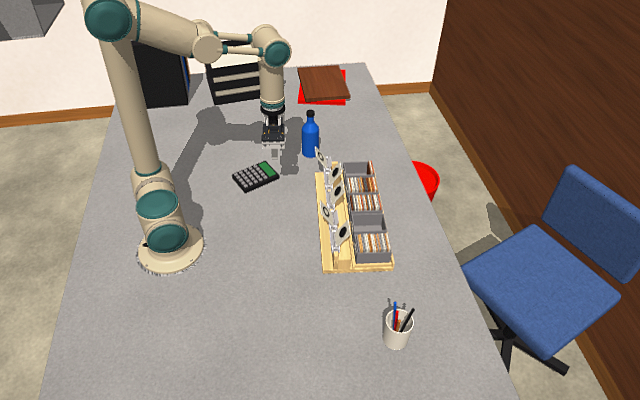

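The tags now read back, forward, back, back, forward, which matches the bins. The arm is clear of everything.

```bash
python3 -c "
from station import env
print(env.job_done())"
```

```text
the job is handed in; nothing more can be done
None
```

The job is handed in, and all five tags now match their bins. Counted from the pen-pot end, the bins were full, empty, full, full and three chips. Only tags 1 and 4 were wrong, and I pushed both back with the shut fingertips.

- **Tags:** in the last pictures tags 1, 3 and 4 lie back and tags 2 and 5 lie forward. Plane fits gave the rest lean of about 0.6 rad for tags 1 to 4. For tag 5 the scene fit was spoiled by a bad silhouette, the side fit was only roughly right, and the picture shows it forward with its ring up, as before.
- **Other things:** the bins, bottle, pen pot and calculator measured within about 4 mm of where they began.
- **Force:** readings between moves stayed under about 1.5 N, though I did not see peaks within a move. The arm was clear of everything at hand-in.
- **Network misses:** the networks missed tag 1 in the final scene view and one bin in the final side view. The other camera found each of them. The networks also gave a few false hits, which I ignored.

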